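# Balance a spin chuck on the domed balancing stand

## Task

The spin chuck (the flat metal disc on the raised grey ledge) is due for its balance check on the white dome. First take the objective can that blocks its way off the ledge and stand it upright on free worktop, clear of the stand; then push the chuck along the ledge, sliding it without lifting or tipping it, onto the dome until it balances there by itself, level and centred on the crown and free of the ledge. Leave the other things where they are.

Things in the scene. Friction and masses are not known exactly. Their poses are not given: they have to be found in the camera images.
- stand: Fixed stand: white dome on a dark base plate, grey loading ledge beside it. Origin on the worktop below the dome's crown; z up; +y points from the dome along the middle of the ledge (the chuck is pushed along -y). Base plate 6 mm thick: x, y -90 to +90 mm round the dome, and 100 mm wide under the ledge to y = 300.
- dome: The white dome, same frame as the stand: a spherical cap of radius 80 mm (sphere centre 10 mm below the worktop), crown 70 mm above the worktop; slightly grippy surface (friction about 0.7 before variation). Balance on it is stable: a chuck off-centre by e leans by about e / 73 mm.
- ledge: The grey loading ledge, fixed to the stand, same frame: a flat shelf 12 mm thick whose top is 71 mm above the worktop (1 mm above the crown), from stand y = 66 mm (the open edge beside the dome) to y = 300 mm, stand x from -115 to +115 mm. Along both sides (stand x = -112.5 and +112.5 mm) a rim 5 mm thick rises 6 mm above the top; both ends are open.
- crown (a point): The highest point of the dome, 70 mm above the worktop; axes as the stand.
- chuck: The spin chuck: loose flat aluminium disc, 120 mm diameter, 14 mm thick, about 0.3 kg (varies), uniform, with fine concentric rings on top. Lies on the ledge at its far end from the dome. Origin at the centre of its underside, z up; its yaw has no meaning. It is too wide to grasp: two open fingertips set down behind it cradle its rim for pushing.
- objective_can: The objective can: pale round can with a black cap, 39 mm diameter, 67 mm tall, about 0.05 kg, standing upright on the ledge between the chuck and the dome (10 mm or more from the chuck). Origin at the centre of its underside, z along its axis. It can be gripped round its body; free gaps of 25 mm or more lie beside it across the push direction.
- swab_jar: Bystander: glass jar of swabs, 74 x 79 mm, 111 mm tall, beyond the stand. Origin under its centre.
- wash_bottle: Bystander: white wash bottle with a red spout, 64 x 104 mm, 173 mm tall, beyond the ledge. Origin under its centre.
- specimen_pot: Bystander: white pot with lid, 47 mm diameter, 43 mm tall, standing on the side of the dome away from the ledge. Origin under its centre.
- oil_dropper: Bystander: amber dropper bottle, 28 mm diameter, 79 mm tall, beside the dome. Origin under its centre.
- slide_box: Bystander: closed grey slide box, 89 x 98 mm, 34 mm tall. Origin under its centre.
- mouse: Bystander: black computer mouse, 100 x 55 mm, 39 mm tall. Origin under its centre. Fixed equipment behind it: a lamp supply box 65 mm or more tall (world x > 0.47, y > 0.30) and a tall computer tower (world x > 0.65, y > 0.25). The worktop at x < 0.47 left of the ledge, and between the dome and the parts tray (the tray lies at y < -0.38), is clear but for the listed things.
- micrometer_case: Bystander: flat beech case, 38 x 86 mm, 16 mm tall, on the worktop. Origin under its centre.
Not all that is in view belongs to the job. Of the things that look like the chuck, the larger one is meant.

How it is judged:
By the outcome, as a careful person would: the job done as asked, in the order asked, and still so for the second after the job is handed in, with the robot touching nothing.
It also fails if it takes over 58 s, if anything falls off the work surface, if the arm or the gripper's body presses on something with over 40 N, if the wrist force passes 120 N, or if a joint passes its speed limit or range.

## Robot

A 6-joint arm with a two-finger parallel gripper is mounted at the origin on a cart in front of the work surface, level with it; the furniture and walls round the work are solid. World frame = base frame: x ahead of the robot, y to its left, z up, the work surface at z = 0. Lengths are in m, angles in rad, forces in N, time in s.
With the tool pointing down it reaches from about 0.225 to 0.875 m from the base axis. Payload 3.4 kg.
Tool frame: the origin (TCP) lies at the very end of the fingers, on their centre line; the grasp point (between the pads) lies 19 mm behind it; z points along the fingers, y is the line along which they close (so a half turn about z gives the same grasp; the last joint's range is limited). The gripper opens to 85 mm and grips with 20 to 120 N. Pads are 22 mm wide; open, the fingers measure 114 mm over their backs; the gripper's body (76 mm by 85 mm) begins 54 mm behind the grasp point. The pads swing forward as they close: fully open they stand 13 mm farther back than shut.
Start: joints at [1.024, 0.276, 1.505, -0, 1.361, -0.121], TCP at [0.238, 0.524, 0.21] pointing down, gripper open.
Joint ranges: [-2.89, 2.89], [-0.75, 2.08], [0.22, 2.7], [-1.18, 4.32], [0.11, 2.71], [-2.7, 2.7]. Speed limits (rad/s): [2.57, 2.57, 3.14, 3.14, 3.14, 3.14].

## Interface

Orientations are given as a unit quaternion [w, x, y, z].
In Python, from rig import readout, vision, manip gives the robot as it stands.
- The arm moves only by the shell command python3 -m handwheel 'ROWS' [FORCE]. ROWS is JSON, a list of rows, each a list of 3 entries, a list of its own where there are three numbers: the shift along the tool's x, y, z in mm, then the turn, a rotation vector about the tool's x, y, z in units of 6 degrees (1.0 is 6 degrees), then the closure, from -1 (fully open) to 1 (shut), so that 0 is half open. A call has 1 to 20 rows; each row shifts and turns the commanded pose from where the row before left it, along the tool's axes as they then stand; what a row does not reach is not made up. A row lasts 1/8 s, in which the tool goes at most 62.5 mm and 10.7 degrees, less where a joint would pass 70% of its speed; a pose out of reach is approached as far as the arm can. A call is refused whole if a number of a shift passes 62.5 or a number of a turn 1, either way. A call with a gripper value outside its range is refused whole. The fingers move at their own pace and stop on an object; FORCE is the grip in N (left out, the last holds). Time passes only in rows, so rows that do not move let the fingers close. It gives the time, the measured TCP pose, the force, the opening and the grip force at its end, in the units of the state.
- readout.get_state(): the state, without advancing time (a new reading comes with each control period).
- vision.get_image(name): name is "scene" or "top"; returns the picture (480x640x3 uint8, blue, green, red); there is no depth.
- vision.camera_params(name): a dict with "intrinsics" (3x3 intrinsics, pixels), "rvec" (rotation vector, rad) and "tvec" (3), from world to camera coordinates, as OpenCV has them. Camera axes: x right, y down, z forward; pixel columns grow to the right and rows downward; lengths in m; the calibration is good to about 2 mm. A picture is of the moment at which its call begins. camera_params takes no time and is no camera call.
- manip.sign_off(): hands the job in; it is judged then, once.
The state is a dict: "clock": time; "qpos": joint angles; "qd": joint speeds; "effort": joint torques, N m; "position": TCP position; "ee_rot": TCP orientation; "contact_force": force on the tool from outside, world axes, zero at the start; "moment": the same for the moment, N m; "width": finger opening in m; "gripper_force": force on a finger pad.
Only numpy, scipy, OpenCV 4.12 (cv2) and the standard library are available. Lean on these libraries where they do the work, as an engineer would, in place of code of your own. Each camera call takes 0.05 s, during which the arm holds its last target. There are 200 camera calls.

## Working session

There is one attempt and no reset: what is moved stays moved. The work goes in short steps, Python scripts to look and compute and a shell command to move; the robot and the scene stay as the last step left them, time stands still between calls to the robot, and variables do not carry over. Pictures are saved under pics/ and viewed, at most 10 in all, crops included, and the job is handed in when it is done.

```bash
mkdir -p pics
cat > h.py <<'E'
import numpy as np, cv2
from rig import readout, vision, manip
def ray(name,u,v,z):
    p=vision.camera_params(name);K=np.array(p["intrinsics"],float);R=cv2.Rodrigues(np.array(p["rvec"],float))[0];t=np.array(p["tvec"],float).ravel()
    d=R.T@np.linalg.inv(K)@np.array([u,v,1.]);c=-R.T@t
    return c+d*(z-c[2])/d[2]
def proj(name,P):
    p=vision.camera_params(name)
    return cv2.projectPoints(np.array(P,float).reshape(-1,3),np.array(p["rvec"],float),np.array(p["tvec"],float),np.array(p["intrinsics"],float),None)[0].reshape(-1,2)
E
python3 - <<'E'
from h import *
for n in("scene","top"):
    cv2.imwrite(f"pics/{n}0.png",vision.get_image(n)); p=vision.camera_params(n)
    R=cv2.Rodrigues(np.array(p["rvec"],float))[0];print(n,-R.T@np.array(p["tvec"]).ravel(),p["intrinsics"])
print(readout.get_state())
E
```

```text
scene [-0.13371993 -0.82646272  0.91160081] [[530.55028192   0.         325.50719762]
 [  0.         530.55028192 238.00898689]
 [  0.           0.           1.        ]]
top [0.44877937 0.01308268 1.40333868] [[543.58792697   0.         304.62688253]
 [  0.         543.58792697 233.87032308]
 [  0.           0.           1.        ]]
{'clock': 0.1, 'qpos': array([ 1.02399224e+00,  2.76546795e-01,  1.50600606e+00,  2.15210825e-05,
        1.36074018e+00, -1.21004419e-01]), 'qd': array([-2.86712920e-04, -1.24782405e-03, -4.61292455e-03,  4.23403800e-05,
       -3.21030949e-04,  2.77806264e-04]), 'effort': array([ 2.38213514e-03, -4.17696190e+01, -2.46403009e+01,  2.49126997e-04,
        5.71386088e-03, -1.06175574e-05]), 'position': array([0.23723194, 0.52321223, 0.20951788]), 'ee_rot': array([-2.88576340e-04,  2.11297275e-01,  9.77421475e-01, -7.99782902e-04]), 'contact_force': array([ 0.23706553, -0.72853717,  0.09986728]), 'moment': array([-0.01511462, -0.01947636,  0.01817751]), 'gripper_force': 0.0, 'width': 0.08529809497250787}
```

View pics/top0.png

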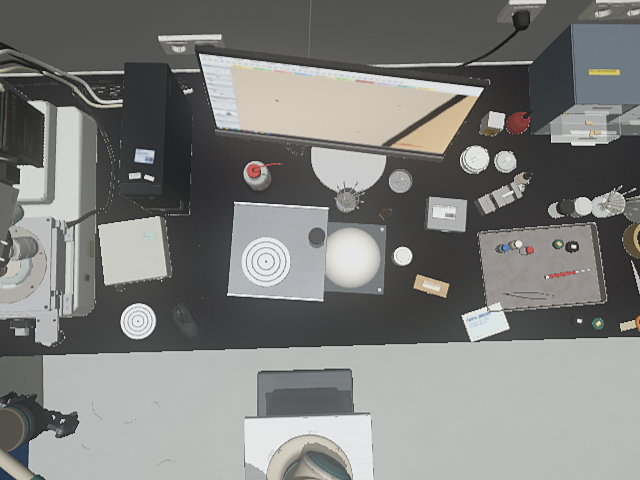

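View pics/scene0.png

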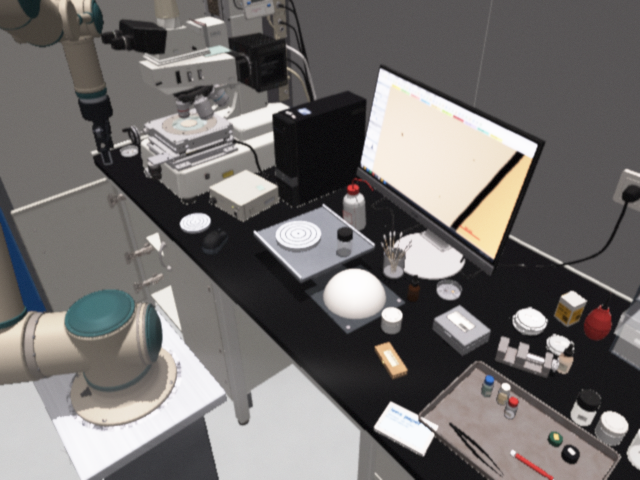

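The top view shows the chuck at about (266,262), the can's cap at (317,236) and the dome at (353,257). In both views the ledge lies left of the dome, so stand +y is roughly world +y. Next I'll measure these precisely.

```bash
cat > meas.py <<'E'
from h import *
from scipy.optimize import least_squares
def fitc(P):
    P=np.array(P)[:,:2]
    return least_squares(lambda q:np.hypot(P[:,0]-q[0],P[:,1]-q[1])-q[2],[*P.mean(0),.05],loss='soft_l1',f_scale=.002).x
def big(m,seed):
    n,l=cv2.connectedComponents(m); return ((l==l[seed[1],seed[0]])*255).astype(np.uint8)
E
python3 - <<'E'
from meas import *
im=cv2.imread("pics/top0.png"); hsv=cv2.cvtColor(im,cv2.COLOR_BGR2HSV); g=cv2.cvtColor(im,cv2.COLOR_BGR2GRAY)
for p in [(353,257),(335,240),(380,290),(240,290),(290,215),(266,245),(250,250),(317,236),(326,250),(329,257)]: print(p,im[p[1],p[0]],end=' ')
print()
# dome
m=cv2.inRange(g,185,255); m[:, :322]=0; d=big(m,(353,257)); c=max(cv2.findContours(d,0,1)[0],key=cv2.contourArea)[:,0]
c=c[c[:,0]>334]; D=fitc([ray("top",u,v,.006) for u,v in c]); print("dome",D)
# ledge: grey region
m=cv2.inRange(g,85,185);m[:,331:]=0;m[:190]=0;m[310:]=0;m[:,:215]=0
m=cv2.morphologyEx(m,cv2.MORPH_CLOSE,np.ones((9,9)));c=max(cv2.findContours(m,0,1)[0],key=cv2.contourArea)
r=cv2.minAreaRect(c);b=cv2.boxPoints(r);print("ledge box px",b.round(1).tolist(),cv2.contourArea(c))
print(np.array([ray("top",u,v,.074)[:2] for u,v in b]).round(4).tolist())
# chuck
m=cv2.inRange(g,205,255);m[:,:235]=0;m[:,298:]=0;m[:230]=0;m[295:]=0
c=cv2.convexHull(np.vstack(cv2.findContours(m,0,1)[0]))[:,0];print("chuck",fitc([ray("top",u,v,.085) for u,v in c]),len(c))
m=cv2.inRange(g,0,70);m=big(m,(317,236));c=max(cv2.findContours(m,0,1)[0],key=cv2.contourArea)[:,0]
print("can",fitc([ray("top",u,v,.138) for u,v in c]),cv2.boundingRect(c))
for n,(u,v) in dict(pot=(402,256),jar=(347,203),drop=(386,213),bottle=(258,178)).items(): print(n,ray("top",u,v,.05).round(3))
x=cv2.resize(im[190:310,215:415],(800,480),interpolation=2);cv2.imwrite("pics/z.png",x)
E
```

```text
(353, 257) [230 230 229] (335, 240) [207 213 213] (380, 290) [220 219 223] (240, 290) [186 184 178] (290, 215) [179 175 171] (266, 245) [233 232 231] (250, 250) [186 184 182] (317, 236) [97 98 97] (326, 250) [162 165 165] (329, 257) [209 214 215] 
dome [ 0.54660432 -0.12363505  0.07041844]
ledge box px [[226.8000030517578, 295.5], [232.60000610351562, 200.89999389648438], [335.1000061035156, 207.10000610351562], [329.29998779296875, 301.79998779296875]] 8814.0
[[0.4558, 0.1862], [0.6881, 0.1688], [0.6654, -0.0844], [0.4333, -0.062]]
chuck [0.53533222 0.09073088 0.05957919] 23
can [0.91957214 0.12239792 0.87462042] (0, 222, 640, 258)
pot [ 0.541 -0.249  0.05 ]
jar [ 0.679 -0.117  0.05 ]
drop [ 0.651 -0.214  0.05 ]
bottle [0.749 0.107 0.05 ]
```

View pics/z.png

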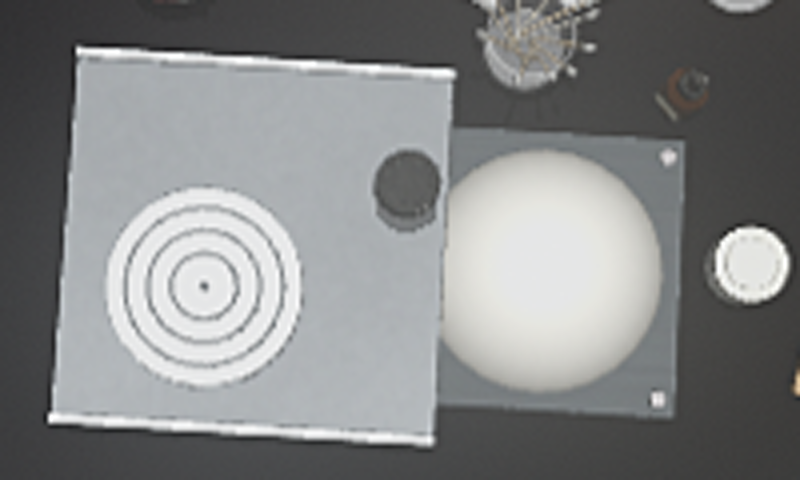

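The crop (4x, offset 215,190) shows the ledge corners at about (77,50), (455,72), (433,443) and (50,420). The can's cap is at (407,182), the chuck at (203,286), and the dome's right edge at 662. The dome and can thresholds were off, so I'll redo those.

Run:
```python
from meas import *
im=cv2.imread("pics/top0.png"); g=cv2.cvtColor(im,cv2.COLOR_BGR2GRAY)
m=cv2.inRange(g,150,255); m[:, :331]=0;m=big(m,(353,257)); c=max(cv2.findContours(m,0,1)[0],key=cv2.contourArea)[:,0]
c=c[c[:,0]>335]; D=fitc([ray("top",u,v,.006) for u,v in c]); print("dome",D)
m=cv2.inRange(g,0,112);m[:222]=0;m[246:]=0;m[:,:305]=0;m[:,325:]=0;c=max(cv2.findContours(m,0,1)[0],key=cv2.contourArea)[:,0]
print("can",fitc([ray("top",u,v,.138) for u,v in c]),cv2.boundingRect(c))
o=np.array([215,190]);C=[ray("top",*(o+np.array(p)/4),z)[:2] for p,z in [((77,47),.077),((456,70),.077),((434,445),.077),((49,424),.077)]]
TL,TR,BR,BL=C;print(np.round(C,4).tolist(),[np.linalg.norm(a-b).round(4) for a,b in((TL,TR),(TR,BR),(BR,BL),(BL,TL))])
ydir=(TL-TR+BL-BR);ydir/=np.linalg.norm(ydir);xdir=np.array([ydir[1],-ydir[0]]);print("yaw",np.degrees(np.arctan2(xdir[1],xdir[0])))
cen=np.mean(C,0);S=cen-.183*ydir;print("stand from ledge",S)
# plate right corners z=.006
for p in((685,142),(673,416)):
  P=ray("top",*(o+np.array(p)/4),.006)[:2]-S;print("plate corner in stand",P@xdir,P@ydir)
print("dome in that",(D[:2]-S)@xdir,(D[:2]-S)@ydir)
```

```text
dome [ 0.5453432  -0.12282237  0.07612255]
can [ 0.58808906 -0.0335488   0.01862993] (309, 228, 16, 17)
[[0.6852, 0.1644], [0.6643, -0.0691], [0.4349, -0.0477], [0.4545, 0.1849]] [np.float64(0.2344), np.float64(0.2304), np.float64(0.2334), np.float64(0.2316)]
yaw -4.966678112379685
stand from ledge [ 0.54390364 -0.12417485]
plate corner in stand 0.08854274480641626 -0.08898826245126307
plate corner in stand -0.08858435807633866 -0.08831923283045821
dome in that 0.0013170640944722464 0.0014720337696327215
```

Stand at (0.5445, -0.1237), yaw -5°. The ledge size, plate corners and dome radius all match the given sizes. In the stand frame the chuck is at (-28, 213) mm and the can at (36, 94) mm. Next is a helper that prints tool-frame rows, and the approach to the can.

```bash
cat > plan.py <<'E'
import sys
from h import *
from scipy.spatial.transform import Rotation as Ro
S=np.array([.5445,-.1237]);a=np.radians(-5);X=np.array([np.cos(a),np.sin(a)]);Y=np.array([-X[1],X[0]])
def w(x,y): return S+X*x/1e3+Y*y/1e3   # stand mm -> world
def st(p): d=np.array(p)[:2]-S; return np.round([d@X*1e3,d@Y*1e3],1)
def pose():
    s=readout.get_state();q=s["ee_rot"];return s,np.array(s["position"]),Ro.from_quat([q[1],q[2],q[3],q[0]])
def R_of(deg): # tool x at deg in world, z down
    c,s_=np.cos(np.radians(deg)),np.sin(np.radians(deg));return Ro.from_matrix(np.array([[c,s_,0],[s_,-c,0],[0,0,-1]]))
def plan(xyz,deg,n):
    s,p,R=pose();v=(R.inv()*R_of(deg)).as_rotvec();d=(np.array(xyz)-p)*1e3/n
    return [[(R*Ro.from_rotvec(v*k/n)).inv().apply(d).round(0).astype(int).tolist(),(np.degrees(v)/6/n).round(2).tolist()] for k in range(n)]
E
python3 - <<'E'
from plan import *
print(plan([.588,-.0337,.21],85,12)); print(ray("top",352,345,0),ray("top",352,315,0),ray("top",431,286,.016))
E
```

```text
[[[-46, -30, 0], [-0.0, 0.0, 0.98]], [[-49, -25, 0], [-0.0, 0.0, 0.98]], [[-51, -20, 0], [-0.0, 0.0, 0.98]], [[-53, -15, 0], [-0.0, 0.0, 0.98]], [[-54, -9, 0], [-0.0, 0.0, 0.98]], [[-55, -4, 0], [-0.0, 0.0, 0.98]], [[-55, 2, 0], [-0.0, 0.0, 0.98]], [[-54, 7, 0], [-0.0, 0.0, 0.98]], [[-53, 13, 0], [-0.0, 0.0, 0.98]], [[-52, 18, 0], [-0.0, 0.0, 0.98]], [[-50, 24, 0], [-0.0, 0.0, 0.98]], [[-47, 29, 0], [-0.0, 0.0, 0.98]]]
[ 0.32165422 -0.1199197   0.        ] [ 0.39705698 -0.12292417  0.        ] [ 0.4646175  -0.32570103  0.016     ]
```

```bash
python3 -m handwheel '[[[-46,-30,0],[0,0,0.98],-1],[[-49,-25,0],[0,0,0.98],-1],[[-51,-20,0],[0,0,0.98],-1],[[-53,-15,0],[0,0,0.98],-1],[[-54,-9,0],[0,0,0.98],-1],[[-55,-4,0],[0,0,0.98],-1],[[-55,2,0],[0,0,0.98],-1],[[-54,7,0],[0,0,0.98],-1],[[-53,13,0],[0,0,0.98],-1],[[-52,18,0],[0,0,0.98],-1],[[-50,24,0],[0,0,0.98],-1],[[-47,29,0],[0,0,0.98],-1],[[0,0,0],[0,0,0],-1],[[0,0,0],[0,0,0],-1]]' 25
python3 -c "
from plan import *
s,p,R=pose();print(p,st(p),R.as_matrix().round(3).tolist());print(plan([.588,-.0337,.088],85,3))"
```

```text
clock: 1.85
position: [0.5893, -0.0332, 0.2096]
ee_rot: [-0.001, 0.737, 0.676, -0.0]
contact_force: [0.5, -0.5, -0.1]
width: 0.0853
gripper_force: 0.0
[ 0.58931188 -0.03324017  0.20958577] [36.8 94. ] [[0.087, 0.996, -0.002], [0.996, -0.087, 0.001], [0.001, -0.002, -1.0]]
[[[0, 0, 41], [-0.01, -0.0, 0.0]], [[0, 0, 41], [-0.01, -0.0, 0.0]], [[0, 0, 41], [-0.01, -0.0, 0.0]]]
```

```bash
python3 -m handwheel '[[[0,-1,41],[0,0,0],-1],[[0,0,41],[0,0,0],-1],[[0,0,25],[0,0,0],-1],[[0,0,15],[0,0,0],-1],[[0,0,0],[0,0,0],-1],[[0,0,0],[0,0,0],1],[[0,0,0],[0,0,0],1],[[0,0,0],[0,0,0],1],[[0,0,0],[0,0,0],1],[[0,0,0],[0,0,0],1],[[0,0,0],[0,0,0],1],[[0,0,0],[0,0,0],1]]' 25
```

```text
clock: 3.35
position: [0.5897, -0.0336, 0.0894]
ee_rot: [0.001, 0.737, 0.676, 0.001]
contact_force: [-1.0, 0.5, 6.1]
width: 0.0378
gripper_force: 25.4
```

```bash
python3 -m handwheel '[[[0,0,-20],[0,0,0],1],[[0,0,-40],[0,0,0],1],[[-20,-36,0],[0,0,0],1],[[-26,-47,0],[0,0,0],1],[[-26,-47,0],[0,0,0],1],[[-20,-36,0],[0,0,0],1],[[-13,-21,0],[0,0,0],1],[[0,0,0],[0,0,0],1],[[0,0,40],[0,0,0],1],[[0,0,40],[0,0,0],1],[[0,0,20],[0,0,0],1],[[0,0,15],[0,0,0],1],[[0,0,0],[0,0,0],1],[[0,0,0],[0,0,0],1]]'
python3 -c "
from plan import *
cv2.imwrite('pics/t1.png',cv2.resize(vision.get_image('scene')[180:400,220:460],(720,660))[:600])"
```

```text
clock: 5.1
position: [0.3948, -0.1221, 0.0337]
ee_rot: [0.001, 0.737, 0.676, 0.0]
contact_force: [0.3, -0.5, -0.2]
width: 0.0378
gripper_force: 25.5
```

View pics/t1.png

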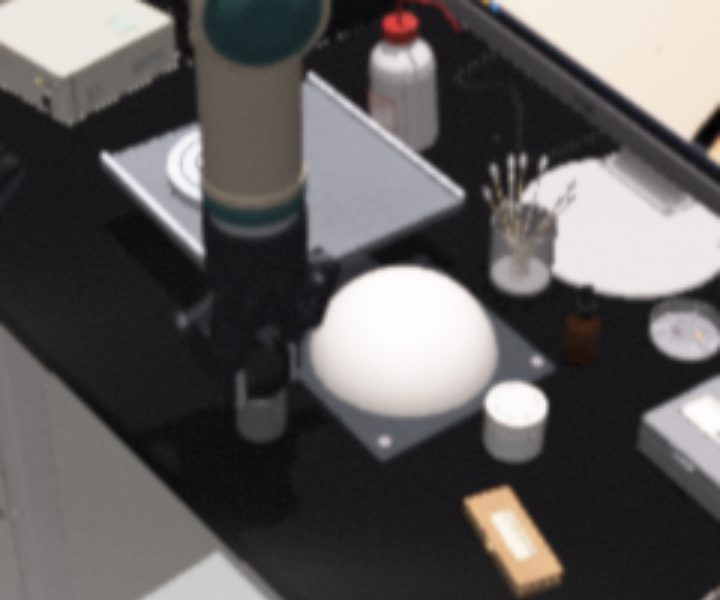

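The can is held upright in the fingers in front of the stand (crop about (262,400)), a little above the worktop. I'll lower it gently now.

```bash
python3 -m handwheel '[[[0,0,6],[0,0,0],1],[[0,0,3],[0,0,0],1],[[0,0,2],[0,0,0],1],[[0,0,1.5],[0,0,0],1],[[0,0,0],[0,0,0],1]]'
```

```text
clock: 5.78
position: [0.3937, -0.1219, 0.0207]
ee_rot: [-0.0, 0.737, 0.676, 0.0]
contact_force: [0.1, -0.8, -0.4]
width: 0.0381
gripper_force: 25.5
```

```bash
python3 -m handwheel '[[[0,0,1],[0,0,0],1],[[0,0,0],[0,0,0],1]]'; python3 -m handwheel '[[[0,0,1],[0,0,0],1],[[0,0,0],[0,0,0],1]]'
```

```text
clock: 6.02
position: [0.3937, -0.1219, 0.0197]
ee_rot: [-0.0, 0.737, 0.676, 0.0]
contact_force: [0.2, 0.6, -0.5]
width: 0.0379
gripper_force: 25.5
clock: 6.28
position: [0.3937, -0.1219, 0.0187]
ee_rot: [-0.0, 0.737, 0.676, 0.0]
contact_force: [0.5, -0.3, -0.8]
width: 0.0378
gripper_force: 25.5
```

```bash
for i in 1 ; do python3 -m handwheel '[[[0,0,0.7],[0,0,0],1],[[0,0,0],[0,0,0],1]]';done; python3 -m handwheel '[[[0,0,0.7],[0,0,0],1],[[0,0,0],[0,0,0],1]]'
```

```text
clock: 6.52
position: [0.3938, -0.122, 0.0184]
ee_rot: [0.0, 0.737, 0.676, 0.0]
contact_force: [-0.5, 0.9, 4.0]
width: 0.0378
gripper_force: 25.9
clock: 6.78
position: [0.3938, -0.122, 0.0184]
ee_rot: [0.0, 0.737, 0.676, 0.0]
contact_force: [-2.7, 0.7, 13.0]
width: 0.0383
gripper_force: 26.6
```

```bash
python3 -m handwheel '[[[0,0,-1.2],[0,0,0],1],[[0,0,0],[0,0,0],0.1],[[0,0,0],[0,0,0],-0.3],[[0,0,0],[0,0,0],-1],[[0,0,0],[0,0,0],-1],[[0,0,0],[0,0,0],-1],[[0,0,0],[0,0,0],-1],[[0,0,-20],[0,0,0],-1],[[0,0,-40],[0,0,0],-1],[[0,0,-55],[0,0,0],-1],[[0,0,-55],[0,0,0],-1],[[0,0,0],[0,0,0],-1]]'
python3 - <<'E'
from plan import *
c=np.array([.5353,.0907]); print("chuck stand",st(c))
t=w(0,0)-c; L=np.linalg.norm(t); u=t/L; ang=np.degrees(np.arctan2(-u[1],-u[0])); print(L,ang)
b=c-u*.068; print("TCP behind",b,st(b)); print(plan([*b,.19],ang,7))
cv2.imwrite('pics/t2.png',cv2.resize(vision.get_image('scene')[180:400,220:460],(720,660))[:600])
E
```

```text
clock: 8.28
position: [0.3967, -0.1234, 0.1928]
ee_rot: [0.005, 0.737, 0.676, 0.002]
contact_force: [0.4, 0.5, -0.8]
width: 0.0854
gripper_force: 0.0
chuck stand [-27.9 212.8]
0.214597297280278 92.45708021423066
TCP behind [0.53238477 0.15863748] [-36.7 280.2]
[[[42, 16, 0], [0.01, 0.01, -0.18]], [[42, 17, 0], [0.01, 0.01, -0.18]], [[41, 17, 0], [0.01, 0.01, -0.18]], [[41, 18, 0], [0.01, 0.01, -0.18]], [[41, 19, 0], [0.01, 0.01, -0.18]], [[40, 20, 0], [0.01, 0.01, -0.18]], [[40, 20, 0], [0.01, 0.01, -0.18]]]
```

View pics/t2.png

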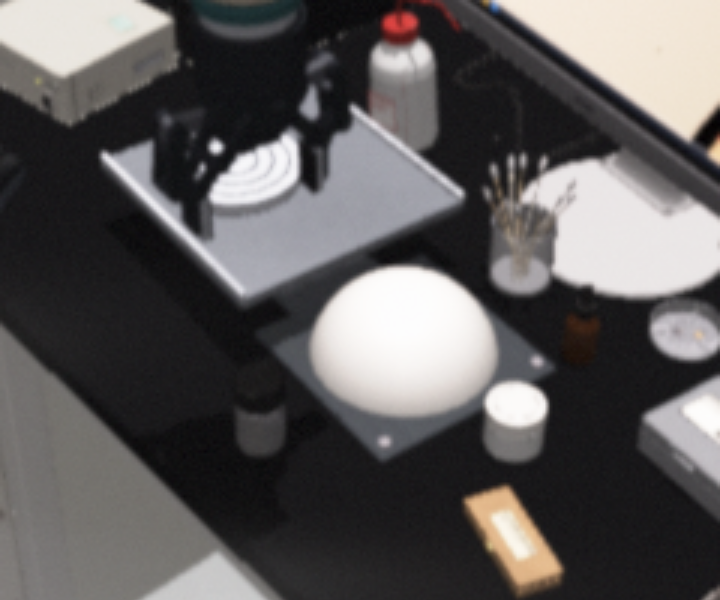

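The can stands upright at crop (260,415), clear of the plate. The chuck hasn't moved. Next I go behind it.

```bash
python3 -m handwheel '[[[42,16,0],[0,0,-0.18],-1],[[42,17,0],[0,0,-0.18],-1],[[41,17,0],[0,0,-0.18],-1],[[41,18,0],[0,0,-0.18],-1],[[41,19,0],[0,0,-0.18],-1],[[40,20,0],[0,0,-0.18],-1],[[40,20,0],[0,0,-0.18],-1],[[0,0,0],[0,0,0],-1],[[0,0,45],[0,0,0],-1],[[0,0,40],[0,0,0],-1],[[0,0,15],[0,0,0],-1],[[0,0,0],[0,0,0],-1],[[0,0,0],[0,0,0],-1]]'
python3 -c "
from plan import *
s,p,R=pose();print(p,st(p),R.as_matrix().round(3).tolist());print(plan([.5324,.1586,.083],92.5,1))"
```

```text
clock: 9.95
position: [0.5305, 0.1612, 0.0899]
ee_rot: [0.001, 0.691, 0.723, 0.001]
contact_force: [0.3, -0.2, -0.8]
width: 0.0854
gripper_force: 0.0
[0.53048317 0.16116405 0.08987256] [-38.8 282.6] [[-0.045, 0.999, 0.002], [0.999, 0.045, 0.0], [0.0, 0.002, -1.0]]
[[[-3, 2, 7], [0.02, -0.0, 0.01]]]
```

```bash
python3 -m handwheel '[[[-2,2,8],[0,0,0],-1],[[0,0,5],[0,0,0],-1],[[0,0,0],[0,0,0],-1]]';python3 -m handwheel '[[[0,0,3],[0,0,0],-1],[[0,0,0],[0,0,0],-1]]'
```

```text
clock: 10.32
position: [0.5311, 0.1593, 0.0753]
ee_rot: [-0.0, 0.691, 0.723, -0.0]
contact_force: [0.5, -0.4, -0.4]
width: 0.0858
gripper_force: 0.0
clock: 10.58
position: [0.5313, 0.1594, 0.0724]
ee_rot: [-0.0, 0.691, 0.723, -0.0]
contact_force: [0.0, 0.4, -0.8]
width: 0.0858
gripper_force: 0.0
```

```bash
python3 -c "
from plan import *
cv2.imwrite('pics/t3.png',cv2.resize(vision.get_image('scene')[200:290,240:390],(800,480),interpolation=2))"
```

```text
(no output)
```

View pics/t3.png

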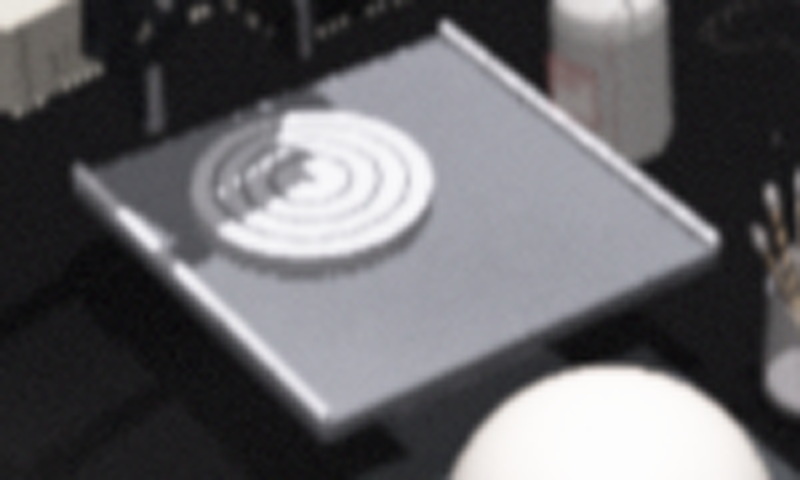

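The fingers stand behind the chuck with their tips near crop (153,130) and (305,55). I'll check the tip height.

```bash
python3 -c "
from plan import *
o=np.array([240,200])
for x,y in((.483,.148),(.583,.150)):
  for z in(.072,.085): print(x,z,((proj('scene',[[x,y,z]])[0]-o)/.1875).round(0))
"; python3 -m handwheel '[[[0,0,3],[0,0,0],-1],[[0,0,0],[0,0,0],-1]]';python3 -m handwheel '[[[0,0,3],[0,0,0],-1],[[0,0,0],[0,0,0],-1]]'
```

```text
0.483 0.072 [155. 189.]
0.483 0.085 [153. 168.]
0.583 0.072 [310. 113.]
0.583 0.085 [310.  93.]
clock: 10.88
position: [0.5313, 0.1594, 0.0694]
ee_rot: [-0.0, 0.691, 0.723, -0.0]
contact_force: [-0.3, 0.6, -0.2]
width: 0.0858
gripper_force: 0.0
clock: 11.12
position: [0.5312, 0.1593, 0.0663]
ee_rot: [-0.0, 0.691, 0.723, -0.0]
contact_force: [-0.6, 1.0, 0.3]
width: 0.0853
gripper_force: 0.0
```

```bash
python3 -m handwheel '[[[0,0,3],[0,0,0],-1],[[0,0,0],[0,0,0],-1]]' | grep -E "pos|contact";python3 -m handwheel '[[[0,0,1.5],[0,0,0],-1],[[0,0,0],[0,0,0],-1]]'| grep -E "pos|contact"
```

```text
position: [0.5312, 0.1593, 0.0633]
contact_force: [-0.3, -0.8, -0.4]
position: [0.5314, 0.1594, 0.062]
contact_force: [-0.4, 0.4, 0.2]
```

```bash
python3 -m handwheel '[[[0,0,1.5],[0,0,0],-1],[[0,0,0],[0,0,0],-1]]' | grep -E "pos|contact";python3 -m handwheel '[[[0,0,1],[0,0,0],-1],[[0,0,0],[0,0,0],-1]]'| grep -E "pos|contact"
```

```text
position: [0.5314, 0.1594, 0.0605]
contact_force: [-0.2, 0.1, 0.8]
position: [0.5314, 0.1594, 0.0595]
contact_force: [0.2, -0.3, 0.4]
```

```bash
python3 -m handwheel '[[[0,0,1],[0,0,0],-1],[[0,0,0],[0,0,0],-1]]' | grep -E "pos|contact";python3 -m handwheel '[[[0,0,0.7],[0,0,0],-1],[[0,0,0],[0,0,0],-1]]'| grep -E "pos|contact"
```

```text
position: [0.5314, 0.1594, 0.0585]
contact_force: [-0.2, -0.1, -0.0]
position: [0.5314, 0.1594, 0.0579]
contact_force: [-0.1, 0.4, 0.1]
```

```bash
python3 -m handwheel '[[[0,0,0.8],[0,0,0],-1],[[0,0,0],[0,0,0],-1]]' | grep -E "pos|contact";python3 -m handwheel '[[[0,0,0.8],[0,0,0],-1],[[0,0,0],[0,0,0],-1]]'| grep -E "pos|contact"
```

```text
position: [0.5314, 0.1594, 0.057]
contact_force: [-0.3, 0.3, -0.5]
position: [0.5314, 0.1594, 0.0562]
contact_force: [-0.7, 0.3, -0.2]
```

No contact yet, so I'll look again before going lower.

```bash
python3 -c "
from plan import *
im=cv2.resize(vision.get_image('scene')[200:260,240:320],(800,600),interpolation=2)
cv2.imwrite('pics/t4.png',np.clip(im.astype(float)*1.6,0,255).astype(np.uint8))
o=np.array([240,200])
for q in([w(-115,300).tolist()+[.071]],[w(115,300).tolist()+[.071]]): print(((proj('scene',q)[0]-o)*10).round(0))
"
```

```text
[129. 333.]
[830.  62.]
```

View pics/t4.png

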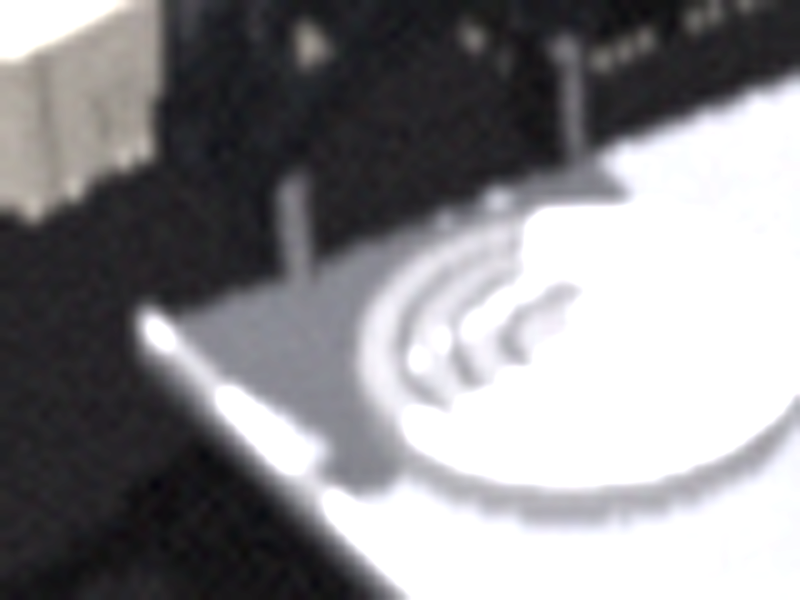

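The grey pad strips end at (295,275) and (575,155), right on the ledge's back edge. They may be above it, or hidden behind its end. I'll use the earlier open-finger view, pics/t2 with known TCP, to calibrate where the tips sit relative to the TCP.

```bash
python3 -c "
from plan import *
def tips(tcp,deg,o,sc):
  R=R_of(deg)
  for sy in(-1,1):
    for dx in(-11,11):
      print(sy,dx,[((proj('scene',[np.array(tcp)+R.apply([dx/1e3,sy*.045,-dz])])[0]-o)*sc).round(0).tolist() for dz in(0,.013,.026,.04)])
print('t2 seen (198,235),(318,185)');tips([.3967,-.1234,.1928],85,[220,180],3)
print('t4 seen (295,275),(575,155)');tips([.5314,.1594,.0562],92.5,[240,200],10)
for u in((269.5,227.5),(297.5,215.5)):
  print([ (z,ray('scene',*u,z).round(3).tolist(),st(ray('scene',*u,z)).tolist()) for z in(.06,.071,.09,.11)])
"
```

```text
t2 seen (198,235),(318,185)
-1 -11 [[211.0, 280.0], [210.0, 266.0], [209.0, 251.0], [208.0, 235.0]]
-1 11 [[194.0, 263.0], [193.0, 249.0], [192.0, 235.0], [191.0, 219.0]]
1 -11 [[317.0, 233.0], [317.0, 219.0], [317.0, 204.0], [317.0, 189.0]]
1 11 [[299.0, 218.0], [299.0, 204.0], [299.0, 189.0], [299.0, 174.0]]
t4 seen (295,275),(575,155)
-1 -11 [[310.0, 399.0], [306.0, 360.0], [303.0, 320.0], [300.0, 278.0]]
-1 11 [[260.0, 363.0], [256.0, 324.0], [253.0, 285.0], [249.0, 243.0]]
1 -11 [[566.0, 267.0], [564.0, 229.0], [562.0, 190.0], [560.0, 148.0]]
1 11 [[515.0, 234.0], [513.0, 196.0], [511.0, 157.0], [509.0, 115.0]]
[(0.06, [0.514, 0.192, 0.06], [-57.6, 311.4]), (0.071, [0.506, 0.178, 0.071], [-64.8, 297.6]), (0.09, [0.491, 0.156, 0.09], [-77.3, 273.7]), (0.11, [0.476, 0.132, 0.11], [-90.3, 248.5])]
[(0.06, [0.609, 0.188, 0.06], [37.4, 316.3]), (0.071, [0.6, 0.175, 0.071], [29.0, 302.4]), (0.09, [0.583, 0.152, 0.09], [14.5, 278.4]), (0.11, [0.566, 0.129, 0.11], [-0.9, 253.1])]
```

The tips sit about 33 mm above the TCP when open, and both views agree on that. They are now at z of about 0.09, above the ledge, so I'll keep lowering and feeling for contact.

```bash
for i in 1; do python3 -m handwheel '[[[0,0,3],[0,0,0],-1],[[0,0,3],[0,0,0],-1],[[0,0,0],[0,0,0],-1]]' | grep -E "pos|contact";python3 -m handwheel '[[[0,0,2],[0,0,0],-1],[[0,0,0],[0,0,0],-1]]'| grep -E "pos|contact"; python3 -m handwheel '[[[0,0,2],[0,0,0],-1],[[0,0,0],[0,0,0],-1]]'| grep -E "pos|contact";done
```

```text
position: [0.5311, 0.1593, 0.0499]
contact_force: [-0.1, -0.5, -0.3]
position: [0.5314, 0.1594, 0.0482]
contact_force: [0.2, 0.1, 0.0]
position: [0.5314, 0.1594, 0.0462]
contact_force: [-0.3, -0.2, 0.4]
```

```bash
python3 -m handwheel '[[[0,0,2],[0,0,0],-1],[[0,0,0],[0,0,0],-1]]' | grep -E "pos|contact";python3 -m handwheel '[[[0,0,2],[0,0,0],-1],[[0,0,0],[0,0,0],-1]]'| grep -E "pos|contact"
python3 -c "
from plan import *
im=cv2.resize(vision.get_image('scene')[200:260,240:320],(800,600),interpolation=2)
cv2.imwrite('pics/t5.png',np.clip(im.astype(float)*1.2,0,255).astype(np.uint8))"
```

```text
position: [0.5313, 0.1594, 0.0442]
contact_force: [0.0, 0.2, -0.0]
position: [0.5313, 0.1594, 0.0421]
contact_force: [-0.7, -0.4, -0.1]
```

View pics/t5.png

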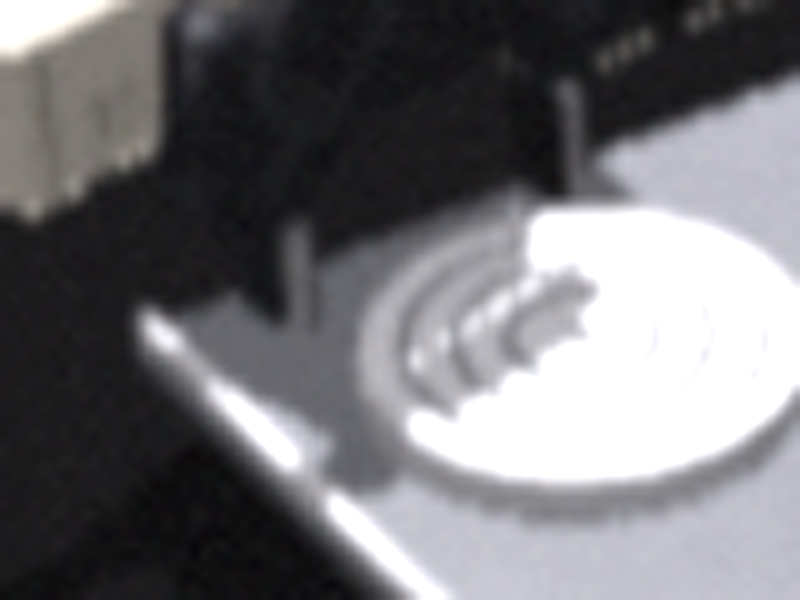

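The finger now shows clearly in front of the ledge's back edge, bottom near (295,325), so its tip is at z of about 0.08. I'll go on lowering.

```bash
python3 -m handwheel '[[[0,0,2],[0,0,0],-1],[[0,0,1],[0,0,0],-1],[[0,0,0],[0,0,0],-1]]' | grep -E "pos|contact";python3 -m handwheel '[[[0,0,1.5],[0,0,0],-1],[[0,0,0],[0,0,0],-1]]'| grep -E "pos|contact"; python3 -m handwheel '[[[0,0,1],[0,0,0],-1],[[0,0,0],[0,0,0],-1]]'| grep -E "pos|contact"
```

```text
position: [0.5314, 0.1594, 0.0392]
contact_force: [-0.3, -0.5, -0.1]
position: [0.5314, 0.1594, 0.0377]
contact_force: [0.0, 0.3, -0.2]
position: [0.5315, 0.1594, 0.0369]
contact_force: [-0.7, -0.9, 0.8]
```

```bash
python3 -m handwheel '[[[0,0,1],[0,0,0],-1],[[0,0,0],[0,0,0],-1]]' | grep -E "pos|contact";python3 -m handwheel '[[[0,0,1],[0,0,0],-1],[[0,0,0],[0,0,0],-1]]'| grep -E "pos|contact"; python3 -m handwheel '[[[0,0,1],[0,0,0],-1],[[0,0,0],[0,0,0],-1]]'| grep -E "pos|contact"
```

```text
position: [0.5316, 0.1594, 0.0369]
contact_force: [-0.9, 0.4, 7.5]
position: [0.5316, 0.1594, 0.0368]
contact_force: [-3.7, 0.4, 13.3]
position: [0.5316, 0.1594, 0.0368]
contact_force: [-3.8, -0.7, 20.0]
```

Contact comes at TCP z = 0.0369, with the tips on the ledge. I'll back off about 1.5 mm and push the first 100 mm.

```bash
python3 -m handwheel '[[[0,0,-4.7],[0,0,0],-1],[[0,0,0],[0,0,0],-1],[[-4,0,0],[0,0,0],-1],[[-4,0,0],[0,0,0],-1],[[-4,0,0],[0,0,0],-1],[[-4,0,0],[0,0,0],-1],[[-6,0,0],[0,0,0],-1],[[-9,0,0],[0,0,0],-1],[[-10,0,0],[0,0,0],-1],[[-10,0,0],[0,0,0],-1],[[-10,0,0],[0,0,0],-1],[[-10,0,0],[0,0,0],-1],[[-10,0,0],[0,0,0],-1],[[-10,0,0],[0,0,0],-1],[[-8,0,0],[0,0,0],-1],[[-6,0,0],[0,0,0],-1],[[-4,0,0],[0,0,0],-1],[[-2,0,0],[0,0,0],-1],[[0,0,0],[0,0,0],-1]]'
cat > chuck.py <<'E'
from plan import *
def look(fn,guess,zc=.085):
    from scipy.optimize import least_squares
    im=vision.get_image("scene");g=cv2.cvtColor(im,cv2.COLOR_BGR2GRAY)
    cv2.imwrite(fn,im)
    P=[];C=np.array([*guess])
    gx=cv2.GaussianBlur(g,(3,3),0).astype(float)
    for th in np.radians(np.arange(-165,-14,5)):   # near side of the rim, facing the camera; world directions
        r=np.arange(.045,.075,.0003);q=np.c_[C[0]+r*np.cos(th),C[1]+r*np.sin(th),np.full(len(r),zc)]
        uv=proj("scene",q);v=cv2.remap(gx.astype(np.float32),uv[:,0].astype(np.float32).reshape(-1,1),uv[:,1].astype(np.float32).reshape(-1,1),1).ravel()
        # outermost bright->darker step
        d=v[8:]-v[:-8];i=np.argmin(d)
        if d[i]<-15: P.append(q[i+4,:2])
    P=np.array(P);f=least_squares(lambda c:np.hypot(*(P-c).T)-.06,C,loss='soft_l1',f_scale=.001)
    e=np.hypot(*(P-f.x).T)-.06
    s,p,R=pose();tx=R.as_matrix()[:2,0];ty=R.as_matrix()[:2,1];rel=f.x-p[:2]
    print("chuck",f.x.round(4),"stand",st(f.x),"n",len(P),"med|e|mm",np.median(abs(e))*1e3,"TCP",p.round(4),st(p),"toolx",np.degrees(np.arctan2(tx[1],tx[0])),"rel fwd,lat mm",-rel@tx*1e3,rel@ty*1e3)
E
python3 - <<'E'
from chuck import *
s,p,R=pose();tx=R.as_matrix()[:2,0]
look("pics/p1.png",p[:2]-.053*tx)
E
```

```text
clock: 18.6
position: [0.5365, 0.0484, 0.0385]
ee_rot: [0.0, 0.691, 0.723, -0.0]
contact_force: [0.4, -0.1, -0.7]
width: 0.0858
gripper_force: 0.1
chuck [ 0.5391 -0.0062] stand [-15.7 116.6] n 31 med|e|mm 0.46510064930883194 TCP [0.5366 0.0484 0.0386] [-22.9 170.8] toolx 92.62130376659229 rel fwd,lat mm 54.66655939289967 -0.010164948569675704
```

Cradled and centred: 54.7 mm ahead of the TCP, 0 lateral, heading right at the crown, 117.6 mm to go. I'll push about 105 mm, then look.

```bash
python3 -m handwheel '[[[-3,0,0],[0,0,0],-1],[[-6,0,0],[0,0,0],-1],[[-9,0,0],[0,0,0],-1],[[-9,0,0],[0,0,0],-1],[[-9,0,0],[0,0,0],-1],[[-9,0,0],[0,0,0],-1],[[-8,0,0],[0,0,0],-1],[[-7,0,0],[0,0,0],-1],[[-6,0,0],[0,0,0],-1],[[-6,0,0],[0,0,0],-1],[[-6,0,0],[0,0,0],-1],[[-6,0,0],[0,0,0],-1],[[-5,0,0],[0,0,0],-1],[[-5,0,0],[0,0,0],-1],[[-4,0,0],[0,0,0],-1],[[-3,0,0],[0,0,0],-1],[[-2,0,0],[0,0,0],-1],[[-2,0,0],[0,0,0],-1],[[0,0,0],[0,0,0],-1]]'
python3 - <<'E'
from chuck import *
s,p,R=pose();tx=R.as_matrix()[:2,0]
look("pics/p2.png",p[:2]-.0545*tx)
E
```

```text
clock: 21.02
position: [0.5412, -0.0567, 0.0385]
ee_rot: [0.0, 0.691, 0.723, -0.0]
contact_force: [0.6, 0.4, 0.1]
width: 0.0856
gripper_force: 0.4
chuck [ 0.5438 -0.1126] stand [-1.6 11. ] n 31 med|e|mm 0.536785262378249 TCP [ 0.5413 -0.0566  0.0385] [-9.1 66.6] toolx 92.60866962182456 rel fwd,lat mm 56.01042546694233 0.030782259088677932
```

```bash
python3 -m handwheel '[[[-1.5,0,0],[0,0,0],-1],[[-2,0,0],[0,0,0],-1],[[-2,0,0],[0,0,0],-1],[[-2,0,0],[0,0,0],-1],[[-1.5,0,0],[0,0,0],-1],[[-1,0,0],[0,0,0],-1],[[0,0,0],[0,0,0],-1],[[0,0,0],[0,0,0],-1]]'
python3 - <<'E'
from chuck import *
s,p,R=pose();tx=R.as_matrix()[:2,0]
look("pics/p3.png",p[:2]-.0545*tx,.084)
a=cv2.imread("pics/p3.png")[230:330,280:420];b=vision.get_image("top")[200:300,290:430]
cv2.imwrite("pics/p3c.png",np.vstack([cv2.resize(x,(420,300),interpolation=2) for x in(a,b)]))
E
```

```text
clock: 22.08
position: [0.5418, -0.0665, 0.0385]
ee_rot: [0.0, 0.691, 0.723, -0.0]
contact_force: [-0.8, 1.6, 0.1]
width: 0.0855
gripper_force: 0.5
chuck [ 0.5446 -0.1216] stand [-0.1  2.1] n 31 med|e|mm 0.42108637239716973 TCP [ 0.5418 -0.0665  0.0385] [-7.7 56.7] toolx 92.60939756341045 rel fwd,lat mm 55.13448015578744 0.29104435840800585
```

View pics/p3c.png

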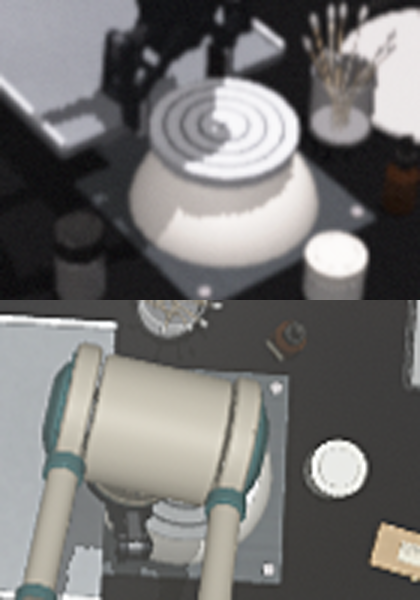

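The chuck sits on the dome about 2 mm short of the crown and looks level. The arm hides it from the top camera. I'll push the last 2 mm, back away, lift clear and measure in both views.

```bash
python3 -m handwheel '[[[-1,0,0],[0,0,0],-1],[[-0.7,0,0],[0,0,0],-1],[[-0.5,0,0],[0,0,0],-1],[[0,0,0],[0,0,0],-1],[[0,0,0],[0,0,0],-1],[[2,0,0],[0,0,0],-1],[[5,0,0],[0,0,0],-1],[[15,0,0],[0,0,0],-1],[[30,0,0],[0,0,0],-1],[[40,0,0],[0,0,0],-1],[[40,0,-20],[0,0,0],-1],[[40,0,-45],[0,0,0],-1],[[30,0,-50],[0,0,0],-1],[[40,0,-45],[0,0,0],-1],[[0,0,0],[0,0,0],-1],[[0,0,0],[0,0,0],-1]]'
python3 - <<'E'
from chuck import *
from meas import fitc
look("pics/p4.png",w(0,0),.084)
im=vision.get_image("top");cv2.imwrite("pics/p4t.png",im);g=cv2.cvtColor(im,cv2.COLOR_BGR2GRAY)
# centre dot / rings hull in top
uv=proj("top",[[*w(0,0),.084]])[0];print(uv)
a=cv2.imread("pics/p4.png")[230:330,280:420];b=im[200:300,290:430]
cv2.imwrite("pics/p4c.png",np.vstack([cv2.resize(x,(420,300),interpolation=2) for x in(a,b)]))
P=[]
for th in np.radians(np.arange(0,360,4)):
    r=np.arange(.045,.072,.0003);q=np.c_[S[0]+r*np.cos(th),S[1]+r*np.sin(th),np.full(len(r),.084)]
    u=proj("top",q).astype(np.float32);v=cv2.remap(g.astype(np.float32),u[:,:1].copy(),u[:,1:].copy(),1).ravel();d=v[8:]-v[:-8];i=np.argmin(d)
    if d[i]<-8:P.append(q[i+4])
f=fitc(P);print("top chuck",f,st(f[:2]),len(P))
E
```

```text
clock: 24.18
position: [0.5298, 0.1735, 0.1979]
ee_rot: [-0.0, 0.69, 0.723, -0.001]
contact_force: [0.6, 0.2, -0.7]
width: 0.0855
gripper_force: 0.0
chuck [ 0.5449 -0.122 ] stand [0.2 1.7] n 31 med|e|mm 0.5229171239021433 TCP [0.5295 0.1728 0.1972] [-40.7 294.1] toolx 92.6190425328165 rel fwd,lat mm 295.26561026562274 1.854032424380663
[353.29759406 255.01006652]
top chuck [ 0.54084898 -0.12844414  0.05436203] [-3.2 -5. ] 90
```

View pics/p4c.png

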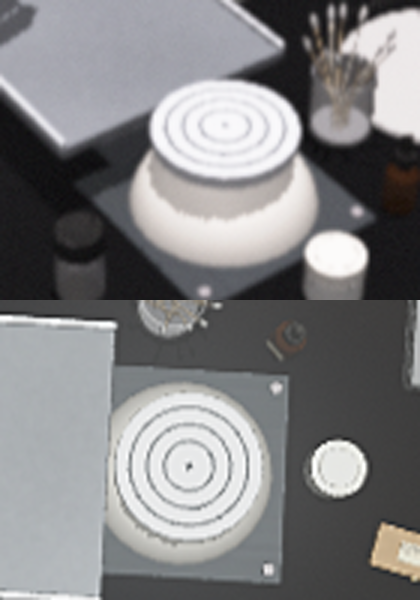

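The chuck balances by itself, level in both views. Its centre dot is at about top pixel (352.7,255.0), against an expected crown of (353.3,255.0). I'll refine that number.

Run:
```python
from plan import *
from meas import fitc
im=cv2.imread("pics/p4t.png");g=cv2.cvtColor(im,cv2.COLOR_BGR2GRAY).astype(float)
k=255-g[251:260,349:358];k=np.clip(k-np.median(k)-8,0,None);k[:2]=0;k[-2:]=0;k[:,:2]=0;k[:,-2:]=0
yy,xx=np.mgrid[251:260,349:358];u,v=(k*xx).sum()/k.sum(),(k*yy).sum()/k.sum();print("dot",u,v,st(ray("top",u,v,.084)))
c0=ray("top",u,v,.084)[:2]
# each dark ring in top and scene: min grey along radii
for n,f in(("top","p4t"),("scene","p4")):
    G=cv2.cvtColor(cv2.imread(f"pics/{f}.png"),cv2.COLOR_BGR2GRAY).astype(np.float32)
    for lo,hi in((.014,.026),(.028,.040),(.042,.053)):
        P=[]
        for th in np.radians(np.arange(0,360,4)):
            r=np.arange(lo,hi,.0003);q=np.c_[c0[0]+r*np.cos(th),c0[1]+r*np.sin(th),np.full(len(r),.084)]
            t=proj(n,q).astype(np.float32);P.append(q[np.argmin(cv2.remap(G,t[:,:1].copy(),t[:,1:].copy(),1).ravel())])
        z=fitc(P);print(n,z.round(4),st(z[:2]))
# crown from scene: plate screws? dome right/near silhouette vs stand estimate
for n,f in(("top","p4t"),):
    G=cv2.cvtColor(cv2.imread(f"pics/{f}.png"),cv2.COLOR_BGR2GRAY).astype(np.float32);P=[]
    for th in np.radians(np.r_[np.arange(-185,6,4)]-5):
        r=np.arange(.068,.086,.0003);q=np.c_[S[0]+r*np.cos(th),S[1]+r*np.sin(th),np.full(len(r),.006)]
        t=proj(n,q).astype(np.float32);val=cv2.remap(G,t[:,:1].copy(),t[:,1:].copy(),1).ravel();d=val[8:]-val[:-8];P.append(q[np.argmin(d)+4])
    z=fitc(P);print("dome",z,st(z[:2]))
```

```text
dot 352.53302961275625 255.00911161731207 [-0.1  1.9]
top [ 0.5449 -0.1219  0.02  ] [0.2 1.8]
top [ 0.545  -0.1218  0.0339] [0.3 1.9]
top [ 0.5451 -0.1218  0.0479] [0.4 1.9]
scene [ 0.5465 -0.1202  0.0199] [1.7 3.7]
scene [ 0.5463 -0.1204  0.0339] [1.5 3.5]
scene [ 0.5458 -0.1208  0.0477] [1.1 3. ]
dome [ 0.54271001 -0.12490149  0.07433351] [-1.7 -1.4]
```

The chuck is still about 2 mm short of the crown on the +y side, probably because the last push rocked it and it rolled back. One more gentle nudge with the same cradle should fix that.

```bash
python3 -m handwheel '[[[-40,0,30],[0,0,0],-1],[[-30,0,50],[0,0,0],-1],[[-20,0,50],[0,0,0],-1],[[-20,0,26],[0,0,0],-1],[[-20,0,0],[0,0,0],-1],[[-25,0,0],[0,0,0],-1],[[-25,0,0],[0,0,0],-1],[[-20,0,0],[0,0,0],-1],[[-12,0,0],[0,0,0],-1],[[-5,0,0],[0,0,0],-1],[[0,0,0],[0,0,0],-1],[[0,0,0],[0,0,0],-1]]'
python3 -c "
from plan import *
s,p,R=pose();print(p,st(p),R.inv().apply(np.array([.5419,-.0687,.0385])-p)*1e3,R.as_matrix()[:2,0])"
```

```text
clock: 25.78
position: [0.5406, -0.043, 0.0425]
ee_rot: [-0.0, 0.691, 0.723, 0.0]
contact_force: [0.0, 0.4, 0.1]
width: 0.0857
gripper_force: 0.0
[ 0.54056736 -0.04299962  0.04249683] [-11.   80.1] [-25.73600114   0.14898726   3.98703195] [-0.04602216  0.99894035]
```

```bash
python3 -m handwheel '[[[-8,0,3.8],[0,0,0],-1],[[-8,0,0],[0,0,0],-1],[[-4,0,0],[0,0,0],-1],[[-2,0,0],[0,0,0],-1],[[-1.5,0,0],[0,0,0],-1],[[-1.5,0,0],[0,0,0],-1],[[-1,0,0],[0,0,0],-1],[[-1,0,0],[0,0,0],-1],[[-0.7,0,0],[0,0,0],-1],[[0,0,0],[0,0,0],-1],[[0,0,0],[0,0,0],-1]]'
cat > fin.py <<'E'
from plan import *
from meas import fitc
import sys
im=vision.get_image("top");cv2.imwrite(sys.argv[1],im);G=cv2.cvtColor(im,cv2.COLOR_BGR2GRAY).astype(np.float32);c0=w(0,1)
for lo,hi in((.014,.026),(.028,.040),(.042,.053)):
    P=[]
    for th in np.radians(np.arange(0,360,4)):
        r=np.arange(lo,hi,.0003);q=np.c_[c0[0]+r*np.cos(th),c0[1]+r*np.sin(th),np.full(len(r),.084)]
        t=proj("top",q).astype(np.float32);P.append(q[np.argmin(cv2.remap(G,t[:,:1].copy(),t[:,1:].copy(),1).ravel())])
    z=fitc(P);print(z.round(4),st(z[:2]))
E
python3 -m handwheel '[[[1,0,0],[0,0,0],-1],[[2,0,0],[0,0,0],-1],[[10,0,0],[0,0,0],-1],[[30,0,0],[0,0,0],-1],[[40,0,0],[0,0,0],-1],[[40,0,-20],[0,0,0],-1],[[40,0,-45],[0,0,0],-1],[[30,0,-50],[0,0,0],-1],[[40,0,-45],[0,0,0],-1],[[0,0,0],[0,0,0],-1],[[0,0,0],[0,0,0],-1]]'
python3 fin.py pics/f1.png
```

```text
clock: 27.15
position: [0.5419, -0.0712, 0.0387]
ee_rot: [-0.0, 0.691, 0.723, 0.0]
contact_force: [0.0, 1.8, -0.3]
width: 0.0853
gripper_force: 0.9
clock: 28.52
position: [0.5305, 0.1615, 0.1981]
ee_rot: [-0.0, 0.691, 0.723, -0.001]
contact_force: [0.5, -0.1, -0.5]
width: 0.0854
gripper_force: 0.0
[ 0.545  -0.1251  0.0199] [ 0.6 -1.4]
[ 0.545  -0.1251  0.034 ] [ 0.6 -1.4]
[ 0.5451 -0.1249  0.0479] [ 0.7 -1.1]
```

```bash
python3 -m handwheel '[[[0,0,0],[0,0,0],-1],[[0,0,0],[0,0,0],-1],[[0,0,0],[0,0,0],-1],[[0,0,0],[0,0,0],-1],[[0,0,0],[0,0,0],-1],[[0,0,0],[0,0,0],-1]]' >/dev/null; python3 fin.py pics/f2.png && python3 -c "
from rig import manip
print(manip.sign_off())"
```

```text
[ 0.545  -0.1251  0.0199] [ 0.6 -1.4]
[ 0.545  -0.1251  0.034 ] [ 0.6 -1.4]
[ 0.5451 -0.1249  0.0479] [ 0.7 -1.2]
the job is handed in; nothing more can be done
None
```

The job is handed in: the can stands upright on the worktop in front of the stand, and the chuck balances by itself on the dome, about 1.5 mm from the crown (top camera), free of the ledge and unmoved when re-measured 0.75 s later.

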